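# Sort the specimen mounts into the sprung-cover box by colour

## Task

Push the lever of the sorting box until its sprung clear cover snaps fully open, and put every red, green and cream specimen mount into the compartment of its own colour. When all are in, push the lever back so that the cover snaps fully shut over them; leave the black and the navy mount where they are on the table.

Things in the scene. Friction and masses are not known exactly. Their poses are not given: they have to be found in the camera images.
- sorter: The sorting box, bolted to the table: a grey base plate 284 x 136 x 8 mm carrying three open coloured compartments in a row and a clear hinged cover. Origin under the middle of the base plate; its x runs along the row of compartments, away from the robot at yaw 0; its y to the left, towards the cover's hinge; z up.
- cover (a joint): Clear cover's hinge, rad: 0 = shut flat on the box (its top 60 mm above the table), 1.746 = open, standing up along the box's left (+y) side, 170 mm above the table. Sprung over-centre: pushes back with up to 0.25 N m at a stop, nothing near 0.94 (lever about upright); pushed past 1.1 when opening, or below 0.75 when shutting, it snaps by itself to the other stop.
- lever_roller (a point): Centre of the free-turning black roller (22 mm across, 18 mm long, axis along the box's x) on the end of the cover's steel lever (8 mm rod, 75 mm from hinge axis to roller centre), at the box's end nearest the robot; rod centre 25 mm from the end bracket. It swings with the cover across the box (box y and z). Shut: leans 50 degrees from upright to the box's -y (robot's right); open: 50 to +y.
- cover_hinge (a point): The point of the hinge axis at the foot of the lever, 56 mm above the table; the axis runs along the box's x.
- bin_red: The red compartment, an open-topped red plastic tray fixed on the base plate: 86 x 100 x 40 mm outside (x, y, z), walls and floor 3 mm, so 80 x 94 mm inside; origin at the middle of its underside, which is 8 mm above the table; rim 48 mm above the table. Axes parallel to the box's. The order of the three along the box differs from start to start.
- bin_green: The green compartment, an open-topped green plastic tray fixed on the base plate: 86 x 100 x 40 mm outside (x, y, z), walls and floor 3 mm, so 80 x 94 mm inside; origin at the middle of its underside, which is 8 mm above the table; rim 48 mm above the table. Axes parallel to the box's. The order of the three along the box differs from start to start.
- bin_cream: The cream compartment, an open-topped cream plastic tray fixed on the base plate: 86 x 100 x 40 mm outside (x, y, z), walls and floor 3 mm, so 80 x 94 mm inside; origin at the middle of its underside, which is 8 mm above the table; rim 48 mm above the table. Axes parallel to the box's. The order of the three along the box differs from start to start.
- red_1_centre (a point): Centre (half-way up) of a red moulded specimen mount, a plain disc-like cylinder 32 mm across and 18 mm high, about 35 g, standing on a flat face; z is the cylinder's axis. May be absent.
- red_2_centre (a point): Centre (half-way up) of a red moulded specimen mount, a plain disc-like cylinder 32 mm across and 18 mm high, about 35 g, standing on a flat face; z is the cylinder's axis. May be absent.
- green_1_centre (a point): Centre (half-way up) of a green moulded specimen mount, a plain disc-like cylinder 30 mm across and 16 mm high, about 35 g, standing on a flat face; z is the cylinder's axis. May be absent.
- green_2_centre (a point): Centre (half-way up) of a green moulded specimen mount, a plain disc-like cylinder 30 mm across and 16 mm high, about 35 g, standing on a flat face; z is the cylinder's axis. May be absent.
- cream_1_centre (a point): Centre (half-way up) of a cream moulded specimen mount, a plain disc-like cylinder 30 mm across and 22 mm high, about 35 g, standing on a flat face; z is the cylinder's axis. May be absent.
- cream_2_centre (a point): Centre (half-way up) of a cream moulded specimen mount, a plain disc-like cylinder 30 mm across and 22 mm high, about 35 g, standing on a flat face; z is the cylinder's axis. May be absent.
- black_mount_centre (a point): Centre of the black specimen mount, 30 mm across, 20 mm high; loose, not part of the job.
- navy_mount_centre (a point): Centre of the dark navy specimen mount, 38 mm across, 20 mm high; loose, not part of the job.
There are look-alikes about, which are no part of the job. What is shaped like the part that bears red_2_centre but purple or yellow is not meant.

How it is judged:
On the way, in this order (a step that is already met when the one before it is completed fails the run):
1. the cover has snapped fully open (value of joint cover above 1.66 rad), for 0.3 s.
2. with the cover still open, every red, green and cream mount lies in the compartment of its colour (x of red_1_centre in the frame of bin_red between -0.036 and 0.036 m and y of red_1_centre in the frame of bin_red between -0.043 and 0.043 m and z of red_1_centre in the frame of bin_red between 0.004 and 0.036 m and x of red_2_centre in the frame of bin_red between -0.036 and 0.036 m and y of red_2_centre in the frame of bin_red between -0.043 and 0.043 m and z of red_2_centre in the frame of bin_red between 0.004 and 0.036 m and x of green_1_centre in the frame of bin_green between -0.036 and 0.036 m and y of green_1_centre in the frame of bin_green between -0.043 and 0.043 m and z of green_1_centre in the frame of bin_green between 0.004 and 0.036 m and x of green_2_centre in the frame of bin_green between -0.036 and 0.036 m and y of green_2_centre in the frame of bin_green between -0.043 and 0.043 m and z of green_2_centre in the frame of bin_green between 0.004 and 0.036 m and x of cream_1_centre in the frame of bin_cream between -0.036 and 0.036 m and y of cream_1_centre in the frame of bin_cream between -0.043 and 0.043 m and z of cream_1_centre in the frame of bin_cream between 0.004 and 0.036 m and x of cream_2_centre in the frame of bin_cream between -0.036 and 0.036 m and y of cream_2_centre in the frame of bin_cream between -0.043 and 0.043 m and z of cream_2_centre in the frame of bin_cream between 0.004 and 0.036 m and value of joint cover above 1.5 rad), for 0.3 s.
3. the cover has snapped fully shut (value of joint cover below 0.06 rad), for 0.3 s.
At the end, for the whole second after the job is handed in: Every red, green and cream mount that is present rests with its centre inside the compartment of its own colour, below the rim, and the cover is fully shut (hinge below 0.06 rad) (x of red_1_centre in the frame of bin_red between -0.036 and 0.036 m and y of red_1_centre in the frame of bin_red between -0.043 and 0.043 m and z of red_1_centre in the frame of bin_red between 0.004 and 0.036 m and x of red_2_centre in the frame of bin_red between -0.036 and 0.036 m and y of red_2_centre in the frame of bin_red between -0.043 and 0.043 m and z of red_2_centre in the frame of bin_red between 0.004 and 0.036 m and x of green_1_centre in the frame of bin_green between -0.036 and 0.036 m and y of green_1_centre in the frame of bin_green between -0.043 and 0.043 m and z of green_1_centre in the frame of bin_green between 0.004 and 0.036 m and x of green_2_centre in the frame of bin_green between -0.036 and 0.036 m and y of green_2_centre in the frame of bin_green between -0.043 and 0.043 m and z of green_2_centre in the frame of bin_green between 0.004 and 0.036 m and x of cream_1_centre in the frame of bin_cream between -0.036 and 0.036 m and y of cream_1_centre in the frame of bin_cream between -0.043 and 0.043 m and z of cream_1_centre in the frame of bin_cream between 0.004 and 0.036 m and x of cream_2_centre in the frame of bin_cream between -0.036 and 0.036 m and y of cream_2_centre in the frame of bin_cream between -0.043 and 0.043 m and z of cream_2_centre in the frame of bin_cream between 0.004 and 0.036 m and value of joint cover below 0.06 rad and linear speed of each of red_1, red_2, green_1, green_2, cream_1, cream_2 below 0.03 m/s); the robot touches nothing.
It fails at once if the black mount is moved more than 30 mm (distance of black_mount_centre from where it was at the start of the episode above 0.03 m).
It fails at once if the navy mount is moved more than 30 mm (distance of navy_mount_centre from where it was at the start of the episode above 0.03 m).
Of red_1, red_2, green_1, green_2, cream_1, cream_2 only 5 to 6 are there at a start; the rules pass over those that are not, and their reading is None.
At some moment in a run one of red_1, red_2, green_1, green_2, cream_1, cream_2 may be knocked a few centimetres aside while the robot is not near it.
Once in a run the grip may slacken for a moment while it holds something.
It also fails if it takes over 200 s, if anything falls off the work surface, if the arm or the gripper's body presses on something with over 40 N, if the wrist force passes 120 N, or if a joint passes its speed limit or range.

## Robot

A 7-joint arm with a two-finger parallel gripper is mounted at the origin on a cart in front of the work surface, level with it; the furniture and walls round the work are solid. World frame = base frame: x ahead of the robot, y to its left, z up, the work surface at z = 0. Lengths are in m, angles in rad, forces in N, time in s.
With the tool pointing down it reaches from about 0.35 to 0.9 m from the base axis. Payload 8.1 kg.
Tool frame: the origin (TCP) lies on the centre line of the jaws, within the pads' length; the fingertips stand 17 mm ahead of it and the grasp point (between the pads) lies 2 mm behind it; z points along the fingers, y is the direction in which the jaws open and shut (so a half turn about z gives the same grasp; the last joint's range is limited). The gripper opens to 92 mm and grips with 3 to 60 N. Pads are 19 mm wide; open, the fingers measure 130 mm over their backs; the gripper's body (75 mm by 190 mm) begins 47 mm behind the grasp point.
Start: joints at [-1.438, 0.434, 0.025, 1.573, -0.012, 1.134, -0.075], TCP at [0.146, 0.608, 0.244] pointing down, gripper open.
Joint ranges: [-2.62, 2.62], [-0.44, 2.09], [-1.27, 1.32], [0.08, 2.57], [-1.32, 4.46], [0.12, 2], [-2.74, 2.74]. Speed limits (rad/s): [2.22, 2.22, 3.01, 3.01, 3.14, 3.14, 3.14].

## Interface

Orientations are given as a rotation vector (axis times angle).
In Python, from cell import arm, imaging, job gives the robot as it stands.
- The arm moves only by the tool jog_arm, never from a script. Its argument "moves" is a list of rows, each an object with "fingers": the closure, from -1 (fully open) to 1 (shut); "xyz": the shift along the tool's x, y, z in cm, a list of three; "angular": the turn, a rotation vector about the tool's x, y, z in rad, a list of three. In form: [{"fingers": fingers, "xyz": [dx, dy, dz], "angular": [ax, ay, az]}, ...]. A call has 1 to 12 rows; each row is the pose to reach, as a shift and turn from the pose commanded when the call began, along the tool's axes at that moment; what a row does not reach only later rows make up. A row lasts 1/8 s, in which the tool goes at most 62.5 mm and 10.7 degrees, less where a joint would pass 70% of its speed; a pose out of reach is approached as far as the arm can. A call with a gripper value outside its range is refused whole. The fingers move at their own pace and stop on an object; "grip_force" is the grip in N (left out, the last holds). Time passes only in rows, so rows that repeat a pose let the fingers close. It gives the time, the measured TCP pose, the force and the opening at its end, in the units of the state.
- arm.observe(): the state, without advancing time (a new reading comes with each control period).
- imaging.get_image(name): name is "side" or "top"; returns the picture (400x640x3 uint8, red, green, blue); there is no depth.
- imaging.camera_params(name): a dict with "fx", "fy", "cx", "cy" (pixels), "dist" ([k1, k2, p1, p2, k3] as OpenCV has them; the pictures are not rectified), "rvec" (rotation vector, rad) and "tvec" (3), from world to camera coordinates, as OpenCV has them. Camera axes: x right, y down, z forward; pixel columns grow to the right and rows downward; lengths in m; the calibration is good to about 2 mm. A picture is of the moment at which its call begins. camera_params takes no time and is no camera call.
- job.sign_off(): hands the job in, once; it reports no verdict.
The state is a dict: "clock": time; "joints": joint angles; "dq": joint speeds; "joint_efforts": joint torques, N m; "position": TCP position; "ee_rot": TCP orientation; "force": force on the tool from outside, world axes, zero at the start; "ft_torque": the same for the moment, N m; "width": opening from 0.0 (shut) to 1.0 (fully open).
Only numpy, scipy, OpenCV 4.12 (cv2) and the standard library are available. Lean on these libraries where they do the work, as an engineer would, in place of code of your own. Each camera call takes 0.05 s, during which the arm holds its last target. There are 200 camera calls.

## Working session

There is one attempt and no reset: what is moved stays moved. The work goes in short steps, Python scripts to look and compute and a tool call to move; the robot and the scene stay as the last step left them, time stands still between calls to the robot, and variables do not carry over. Pictures are saved under pics/ and viewed, about 12 in all and at most 16, crops included, and the job is handed in when it is done.

Besides the shell and the picture viewer there is one more tool, called after ">>>" as name([rows], argument=value, ...), one row to a line, values as JSON. jog_arm: Moves the arm, as the interface text tells. Its arguments: {"type":"object","properties":{"moves":{"type":"array"},"grip_force":{"type":"number"}},"required":["moves"]}

```bash
mkdir -p pics; ls; python3 - <<'E'
from cell import arm, imaging
import cv2
s=arm.observe(); print(s)
for n in("top","side"):
    im=imaging.get_image(n); cv2.imwrite(f"pics/{n}0.png",im[:,:,::-1]); print(imaging.camera_params(n))
E
```

```text
pics
{'clock': 0.0, 'joints': array([-1.43760266,  0.43521621,  0.02497725,  1.57411627, -0.01158763,
        1.13394425, -0.07508531]), 'dq': array([-0.00062735,  0.00203312,  0.00056937,  0.00049102, -0.00079377,
        0.00141177,  0.00032241]), 'joint_efforts': array([-3.93989612e-04, -6.67871261e+01,  9.84526277e-01, -3.14455390e+01,
       -6.07515872e-02,  4.29913437e-02,  1.66716259e-04]), 'position': array([0.14595711, 0.607228  , 0.24294177]), 'ee_rot': array([-3.69607138e-01, -3.11974562e+00,  2.41749319e-03]), 'force': array([-0.63238609, -0.26373907, -0.09543445]), 'ft_torque': array([ 0.01225014, -0.05600512,  0.04488421]), 'width': 1.0024614175529494}
{'fx': 388.4174639358493, 'fy': 388.4174639358493, 'cx': 322.55099348409203, 'cy': 198.76413555307218, 'dist': array([0.02606562, 0.        , 0.        , 0.        , 0.        ]), 'rvec': array([ 2.19244609, -2.14020449,  0.10150292]), 'tvec': array([0.03551259, 0.55619568, 0.89733239])}
{'fx': 408.09444885408243, 'fy': 408.09444885408243, 'cx': 320.0917768441086, 'cy': 200.5507762201677, 'dist': array([-0.02561163,  0.        ,  0.        ,  0.        ,  0.        ]), 'rvec': array([ 1.99822816, -0.0300904 ,  0.02523405]), 'tvec': array([-0.54097774,  0.11653595,  0.86748374])}
```

View pics/top0.png

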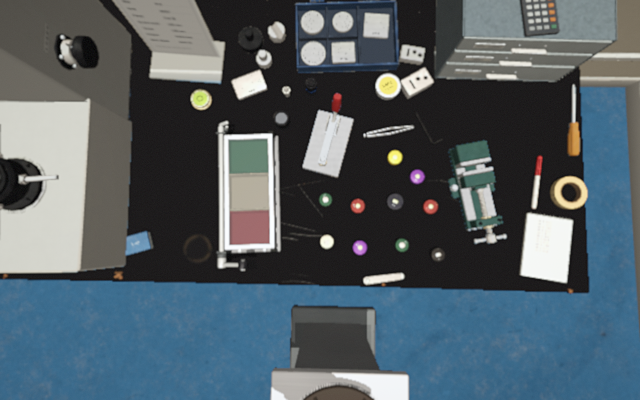

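View pics/side0.png

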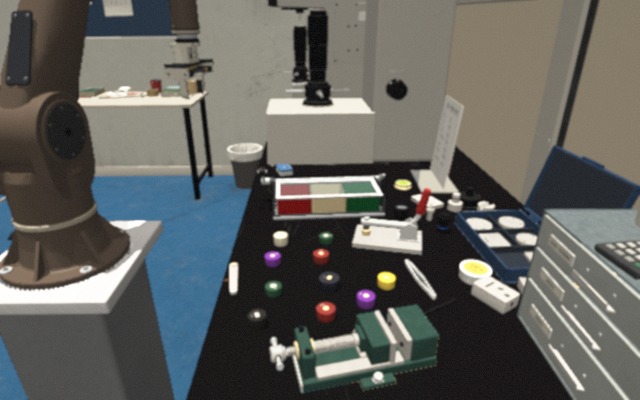

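The top view has robot at the bottom, +x up and +y left. The box is at cols 218-280, rows 125-265, with cover shut and the lever at about (235,264).
- **Wanted candidates:** green (325,200) and (402,245), red (358,206) and (430,207), cream (327,242).
- **Look-alikes:** purple (360,248) and (417,177), yellow (395,157), lime (201,99), white dish (387,86), navy (395,202), black (438,255), black knob (281,118).

```bash
cat > h.py <<'E'
import numpy as np, cv2
from cell import arm, imaging
def P(n):
    p=imaging.camera_params(n); K=np.array([[p['fx'],0,p['cx']],[0,p['fy'],p['cy']],[0,0,1]])
    return K,p['dist'],cv2.Rodrigues(p['rvec'])[0],p['tvec']
def ray(n,uv):
    K,d,R,t=P(n); u=cv2.undistortPoints(np.array([[uv]],float),K,d)[0,0]
    return -R.T@t, R.T@np.array([u[0],u[1],1.])
def onz(n,uv,z):
    c,d=ray(n,uv); return c+d*(z-c[2])/d[2]
def two(a,b):
    c1,d1=ray('top',a); c2,d2=ray('side',b); s=np.linalg.lstsq(np.c_[d1,-d2],c2-c1,rcond=None)[0]
    p,q=c1+s[0]*d1,c2+s[1]*d2; return (p+q)/2,np.linalg.norm(p-q)
def proj(n,p):
    K,d,R,t=P(n); return cv2.projectPoints(np.array([p],float),R,t,K,d)[0][0,0]
def blob(n,im,uv,r=14,thr=60):
    """centroid of pixels differing from the black table near uv"""
    u,v=map(int,uv); m=np.zeros(im.shape[:2],np.uint8)
    m[v-r:v+r,u-r:u+r]=(im[v-r:v+r,u-r:u+r].max(2)>thr)
    k,l,st,ce=cv2.connectedComponentsWithStats(m)
    i=min(range(1,k),key=lambda i:np.hypot(*(ce[i]-uv))-.1*st[i,4]) if k>1 else None
    return (ce[i],st[i]) if i else None
E
python3 - <<'E'
from h import *
im=cv2.imread('pics/top0.png')
for k,uv in dict(g1=(325,200),r1=(358,206),r2=(430,207),c=(327,242),g2=(402,245),navy=(395,202),black=(438,255),p1=(360,248),p2=(417,177),y=(395,157)).items():
    b=blob('top',im,uv,thr=45)
    print(k,b[0].round(1),b[1],onz('top',b[0],.018).round(4)) if b else print(k,onz('top',uv,.018))
for k,uv,z in [('binTL',(229,138),.06),('TR',(274,138),.06),('BL',(229,246),.06),('BR',(271,247),.06),('lev',(242,265),.1)]: print(k,onz('top',uv,z).round(3))
a=cv2.resize(im[110:280,200:300],None,fx=4,fy=4,interpolation=2)[:600]
b=cv2.resize(im[140:270,310:450],None,fx=2.8,fy=2.8,interpolation=2)
c=np.zeros((600,800,3),np.uint8); c[:a.shape[0],:400]=a; c[:364,400:792]=b
s=cv2.imread('pics/side0.png'); s=cv2.resize(s[160:220,255:395],(392,168+0)); c[380:548,400:792]=s
cv2.imwrite('pics/c1.png',c)
E
```

```text
g1 [325.1 199.3] [319 192  14  15 158] [0.5549 0.0428 0.018 ]
r1 [357.3 205.6] [350 198  16  16 202] [ 0.5418 -0.0349  0.018 ]
r2 [430.2 206.3] [422 199  17  16 208] [ 0.5441 -0.2093  0.018 ]
c [325.6 240.8] [313 234  22  16 212] [0.4557 0.0392 0.018 ]
g2 [401.6 244.8] [395 238  14  15 165] [ 0.4508 -0.1412  0.018 ]
navy [394.8 201.2] [387 193  17  17 226] [ 0.5544 -0.1247  0.018 ]
black [437.6 254.4] [431 248  14  14 149] [ 0.4306 -0.2261  0.018 ]
p1 [359.5 247.4] [352 240  16  16 204] [ 0.4423 -0.0416  0.018 ]
p2 [416.8 176.4] [409 169  17  16 207] [ 0.616  -0.1773  0.018 ]
y [394.5 157.1] [387 149  16  17 217] [ 0.6622 -0.1233  0.018 ]
binTL [0.689 0.271 0.06 ]
TR [0.692 0.166 0.06 ]
BL [0.439 0.258 0.06 ]
BR [0.439 0.163 0.06 ]
lev [0.4   0.219 0.1  ]
```

View pics/c1.png

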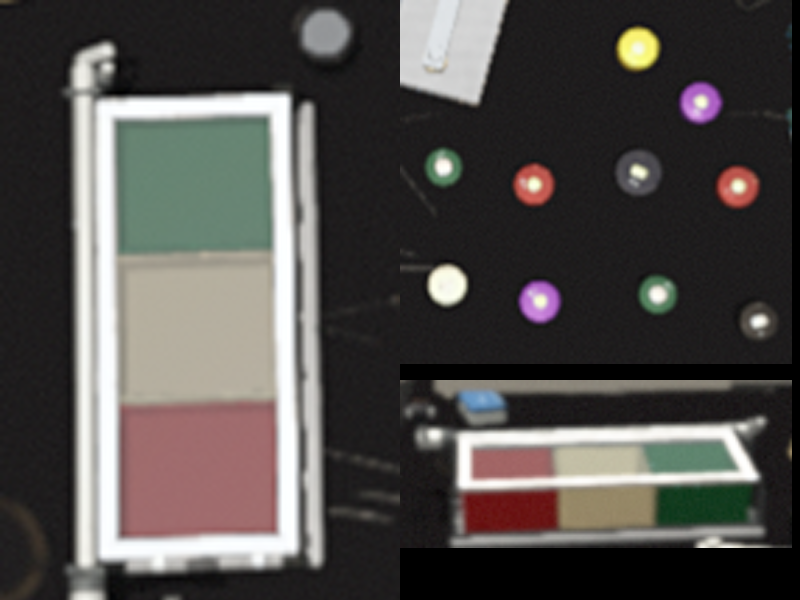

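```bash
python3 - <<'E'
from h import *
for k,uv,z in [('hinge far',(221.25,137),.056),('hinge near',(222,250),.056),('divGC',(248.7,173.3),.048),('divCR',(249.5,210.7),.048),('coverTL',(224.2,135),.06),('coverTR',(273,133.5),.06),('coverBL',(225,249),.06),('coverBR',(274,248.5),.06),('baseR far',(277,137),.008),('baseR near',(279.5,251),.008)]: print(k,onz('top',uv,z).round(4))
im=cv2.imread('pics/top0.png');s=cv2.imread('pics/side0.png')
c=np.zeros((600,800,3),np.uint8); c[:400,:400]=cv2.resize(im[235:285,205:255],(400,400),interpolation=2); c[:400,400:]=cv2.resize(s[155:205,245:295],(400,400),interpolation=2)
cv2.imwrite('pics/c2.png',c)
E
```

```text
hinge far [0.6923 0.2898 0.056 ]
hinge near [0.4296 0.2749 0.056 ]
divGC [0.6091 0.2235 0.048 ]
divCR [0.5213 0.2178 0.048 ]
coverTL [0.6962 0.2821 0.06  ]
coverTR [0.7026 0.1683 0.06  ]
coverBL [0.4322 0.2671 0.06  ]
coverBR [0.4359 0.1561 0.06  ]
baseR far [0.708  0.1655 0.008 ]
baseR near [0.4287 0.1494 0.008 ]
```

View pics/c2.png

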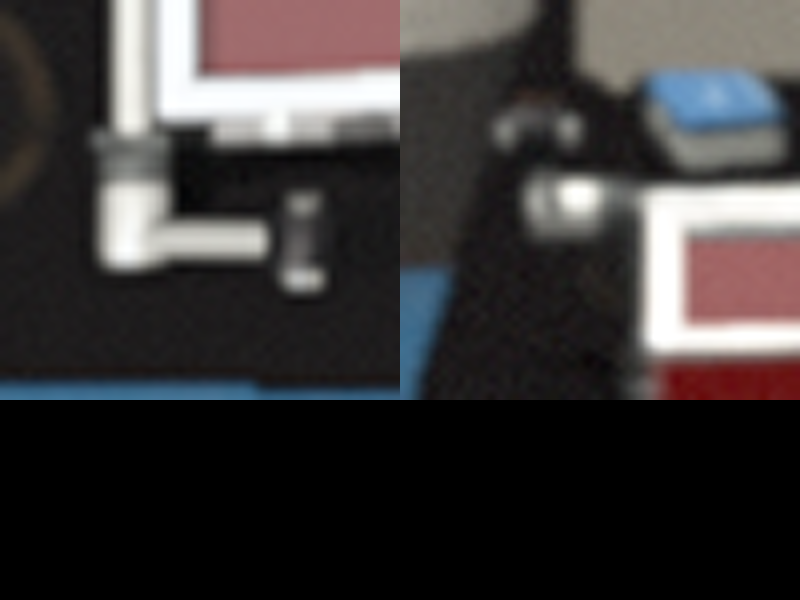

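```bash
python3 - <<'E'
from h import *
print(two((242.75,265.4),(262.1,171.3)), onz('top',(242.75,265.4),.104), onz('top',(221.5,262),.056), onz('top',(221,265),.056))
from scipy.spatial.transform import Rotation as R
s=arm.observe(); print(R.from_rotvec(s['ee_rot']).as_matrix().round(3))
E
```

```text
(array([0.40047465, 0.2155738 , 0.10687385]), np.float64(0.0012255879132944143)) [0.39964992 0.21611645 0.104     ] [0.40260301 0.27458813 0.056     ] [0.39586208 0.2753654  0.056     ]
[[-0.972  0.234 -0.   ]
 [ 0.234  0.972 -0.001]
 [-0.    -0.001 -1.   ]]
```

```bash
cat >> h.py <<'E'
from scipy.spatial.transform import Rotation as Rot
def go(*pts,yaw=None):
    """shifts (cm, tool axes) to world points; turn so that jaw line has angle yaw from world y (ccw)"""
    s=arm.observe(); M=Rot.from_rotvec(s['ee_rot']).as_matrix(); p=s['position']
    print('now',p.round(4),'jaw',np.arctan2(-M[0,1],M[1,1]).round(3),'w',round(s['width'],3),'F',s['force'].round(1),'t',round(s['clock'],2))
    for q in pts: print('  ->',q,(M.T@(np.array(q)-p)*100).round(2))
    if yaw is not None:
        xt=np.array([np.cos(yaw)*-1,-np.sin(yaw),0]); yt=np.array([-np.sin(yaw),np.cos(yaw),0])
        T=np.c_[xt,yt,[0,0,-1]]; print('  turn',Rot.from_matrix(M.T@T).as_rotvec().round(3))
E
python3 - <<'E'
from h import *
go((.392,.15,.243),(.392,.15,.114),yaw=.058)
E
```

```text
now [0.146  0.6073 0.243 ] jaw -0.236 w 1.002 F [-0.1  0.2  0.4] t 0.1
  -> (0.392, 0.15, 0.243) [-34.61 -38.71   0.06]
  -> (0.392, 0.15, 0.114) [-34.6  -38.69  12.96]
  turn [-0.001 -0.    -0.294]
```

>>> jog_arm([
  {"fingers":1,"xyz":[-34.6,-38.7,0],"angular":[0,0,-0.29]},
  {"fingers":1,"xyz":[-34.6,-38.7,0],"angular":[0,0,-0.29]},
  {"fingers":1,"xyz":[-34.6,-38.7,0],"angular":[0,0,-0.29]},
  {"fingers":1,"xyz":[-34.6,-38.7,0],"angular":[0,0,-0.29]},
  {"fingers":1,"xyz":[-34.6,-38.7,0],"angular":[0,0,-0.29]},
  {"fingers":1,"xyz":[-34.6,-38.7,0],"angular":[0,0,-0.29]},
  {"fingers":1,"xyz":[-34.6,-38.7,0],"angular":[0,0,-0.29]},
  {"fingers":1,"xyz":[-34.6,-38.7,0],"angular":[0,0,-0.29]},
  {"fingers":1,"xyz":[-34.6,-38.7,0],"angular":[0,0,-0.29]},
  {"fingers":1,"xyz":[-34.6,-38.7,0],"angular":[0,0,-0.29]},
  {"fingers":1,"xyz":[-34.6,-38.7,0],"angular":[0,0,-0.29]},
  {"fingers":1,"xyz":[-34.6,-38.7,0],"angular":[0,0,-0.29]},
], grip_force=20)

```text
clock: 1.6
position: [0.3915, 0.1518, 0.2436]
ee_rot: [0.089, -3.14, -0.0]
force: [0.6, 0.0, -1.0]
width: 0.009
```

```bash
python3 - <<'E'
from h import *
go((.392,.15,.114),(.392,.20,.116),(.392,.235,.128),(.392,.26,.135),(.392,.288,.135),yaw=.058)
E
```

```text
now [0.3915 0.1518 0.2436] jaw 0.056 w 0.009 F [ 0.6  0.  -1. ] t 1.6
  -> (0.392, 0.15, 0.114) [-0.05 -0.18 12.96]
  -> (0.392, 0.2, 0.116) [-0.33  4.81 12.76]
  -> (0.392, 0.235, 0.128) [-0.53  8.31 11.56]
  -> (0.392, 0.26, 0.135) [-0.67 10.8  10.86]
  -> (0.392, 0.288, 0.135) [-0.83 13.6  10.86]
  turn [ 0.    -0.    -0.002]
```

>>> jog_arm([
  {"fingers":1,"xyz":[0,-0.2,6],"angular":[0,0,0]},
  {"fingers":1,"xyz":[0,-0.2,13],"angular":[0,0,0]},
  {"fingers":1,"xyz":[0,-0.2,13],"angular":[0,0,0]},
  {"fingers":1,"xyz":[-0.2,2.5,12.8],"angular":[0,0,0]},
  {"fingers":1,"xyz":[-0.3,4.5,12.6],"angular":[0,0,0]},
  {"fingers":1,"xyz":[-0.4,6.5,12.0],"angular":[0,0,0]},
  {"fingers":1,"xyz":[-0.5,8.3,11.4],"angular":[0,0,0]},
  {"fingers":1,"xyz":[-0.6,9.6,11],"angular":[0,0,0]},
  {"fingers":1,"xyz":[-0.7,10.8,10.8],"angular":[0,0,0]},
  {"fingers":1,"xyz":[-0.7,11.8,10.7],"angular":[0,0,0]},
  {"fingers":1,"xyz":[-0.7,12,10.7],"angular":[0,0,0]},
  {"fingers":1,"xyz":[-0.7,12,10.7],"angular":[0,0,0]},
])

```text
clock: 3.1
position: [0.3923, 0.2705, 0.1365]
ee_rot: [0.085, -3.14, 0.001]
force: [-0.1, -0.3, 0.5]
width: 0.006
```

```bash
python3 - <<'E'
from h import *
go((.392,.27,.243))
c=[imaging.get_image(n) for n in('top','side')]
for i,n in enumerate(('top','side')): cv2.imwrite(f'pics/{n}1.png',c[i][:,:,::-1])
o=np.vstack([cv2.resize(c[0][100:300,180:480],(600,400)),cv2.resize(c[1][130:230,240:440],(600,200*3//2))[:200]])
cv2.imwrite('pics/d1.png',o[:,:,::-1])
E
```

```text
now [0.3923 0.2705 0.1365] jaw 0.054 w 0.006 F [-0.1 -0.3  0.5] t 3.1
  -> (0.392, 0.27, 0.243) [  0.04  -0.05 -10.65]
```

View pics/d1.png

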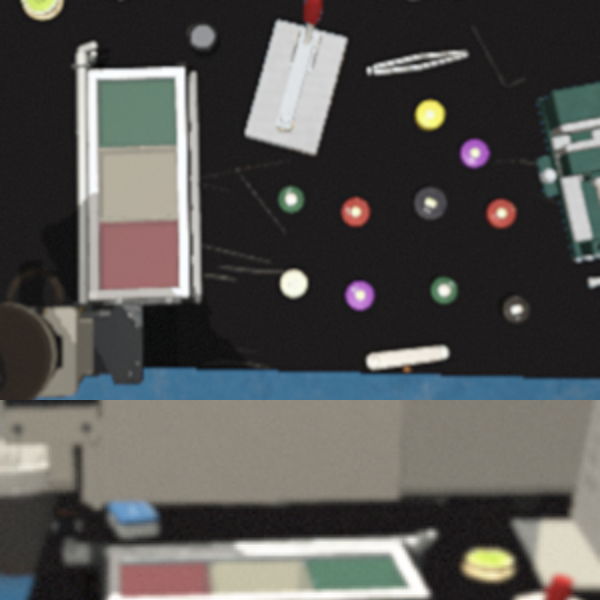

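The cover is still shut, seen at the right of (90,70)-(190,300) in the crop, so the tip skimmed over the roller. I'll retry with the tip lower.

>>> jog_arm([
  {"fingers":1,"xyz":[0,0,-4],"angular":[0,0,0]},
  {"fingers":1,"xyz":[0,-6,-4],"angular":[0,0,0]},
  {"fingers":1,"xyz":[0,-12,-4],"angular":[0,0,0]},
  {"fingers":1,"xyz":[0,-13,-4],"angular":[0,0,0]},
  {"fingers":1,"xyz":[0,-13,-4],"angular":[0,0,0]},
])

```text
clock: 3.82
position: [0.3996, 0.1405, 0.1768]
ee_rot: [-0.082, 3.14, 0.001]
force: [1.0, 0.0, -0.1]
width: 0.007
```

```bash
python3 - <<'E'
from h import *
go((.396,.14,.099),(.396,.18,.1),(.396,.20,.107),(.396,.22,.117),(.396,.24,.124),(.396,.265,.126))
c=imaging.get_image('top'); cv2.imwrite('pics/d2.png',cv2.resize(c[215:290,190:290],(800,600))[:,:,::-1])
E
```

```text
now [0.3996 0.1405 0.1768] jaw 0.052 w 0.007 F [ 1.   0.  -0.1] t 3.83
  -> (0.396, 0.14, 0.099) [ 0.37 -0.03  7.78]
  -> (0.396, 0.18, 0.1) [0.16 3.96 7.68]
  -> (0.396, 0.2, 0.107) [0.05 5.96 6.98]
  -> (0.396, 0.22, 0.117) [-0.05  7.96  5.99]
  -> (0.396, 0.24, 0.124) [-0.15  9.95  5.29]
  -> (0.396, 0.265, 0.126) [-0.28 12.45  5.09]
```

View pics/d2.png

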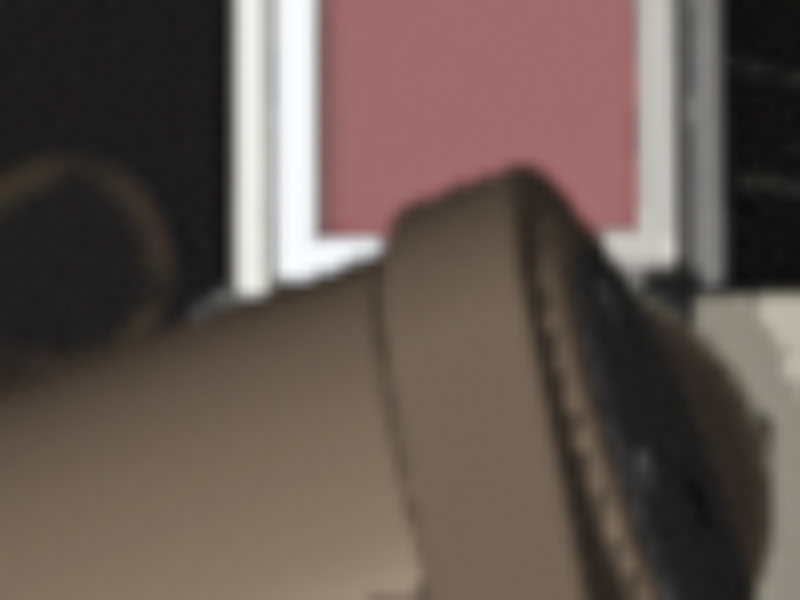

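The arm hides the lever at (330,380) in the crop, but the cover is clearly still shut. I'll push in two stages and watch the force.

>>> jog_arm([
  {"fingers":1,"xyz":[0.3,0,5],"angular":[0,0,0]},
  {"fingers":1,"xyz":[0.2,0,7.8],"angular":[0,0,0]},
  {"fingers":1,"xyz":[0.2,0,7.8],"angular":[0,0,0]},
  {"fingers":1,"xyz":[0,2,7.8],"angular":[0,0,0]},
  {"fingers":1,"xyz":[0,4,7.7],"angular":[0,0,0]},
  {"fingers":1,"xyz":[0,5,7.5],"angular":[0,0,0]},
  {"fingers":1,"xyz":[0,6,7.1],"angular":[0,0,0]},
  {"fingers":1,"xyz":[0,6,7.1],"angular":[0,0,0]},
])

```text
clock: 4.88
position: [0.3968, 0.2012, 0.1066]
ee_rot: [-0.086, 3.139, 0.0]
force: [1.9, -4.4, -0.3]
width: 0.005
```

Contact is there (-4.4 N in y), so I'll carry on.

>>> jog_arm([
  {"fingers":1,"xyz":[0,1,-0.6],"angular":[0,0,0]},
  {"fingers":1,"xyz":[-0.1,2,-1.1],"angular":[0,0,0]},
  {"fingers":1,"xyz":[-0.1,3,-1.5],"angular":[0,0,0]},
  {"fingers":1,"xyz":[-0.2,4,-1.8],"angular":[0,0,0]},
  {"fingers":1,"xyz":[-0.2,5,-1.9],"angular":[0,0,0]},
  {"fingers":1,"xyz":[-0.2,6,-2],"angular":[0,0,0]},
  {"fingers":1,"xyz":[-0.2,7,-2],"angular":[0,0,0]},
  {"fingers":1,"xyz":[-0.2,7.4,-2],"angular":[0,0,0]},
  {"fingers":1,"xyz":[-0.2,7.4,-2],"angular":[0,0,0]},
  {"fingers":1,"xyz":[-0.2,7.4,-2],"angular":[0,0,0]},
])

```text
clock: 6.12
position: [0.3943, 0.2745, 0.1257]
ee_rot: [0.084, -3.14, 0.0]
force: [0.3, -2.0, 0.1]
width: 0.006
```

```bash
python3 - <<'E'
from h import *
go((.40,.23,.243),(.4557,.0392,.243))
c=[imaging.get_image(n) for n in('top','side')]
o=np.vstack([cv2.resize(c[0][100:300,180:480],(600,400)),cv2.resize(c[1][130:230,240:440],(600,200*3//2))[:200]])
cv2.imwrite('pics/d3.png',o[:,:,::-1])
E
```

```text
now [0.3943 0.2745 0.1257] jaw 0.054 w 0.006 F [ 0.3 -2.   0.1] t 6.12
  -> (0.4, 0.23, 0.243) [ -0.33  -4.47 -11.73]
  -> (0.4557, 0.0392, 0.243) [ -4.87 -23.83 -11.73]
```

View pics/d3.png

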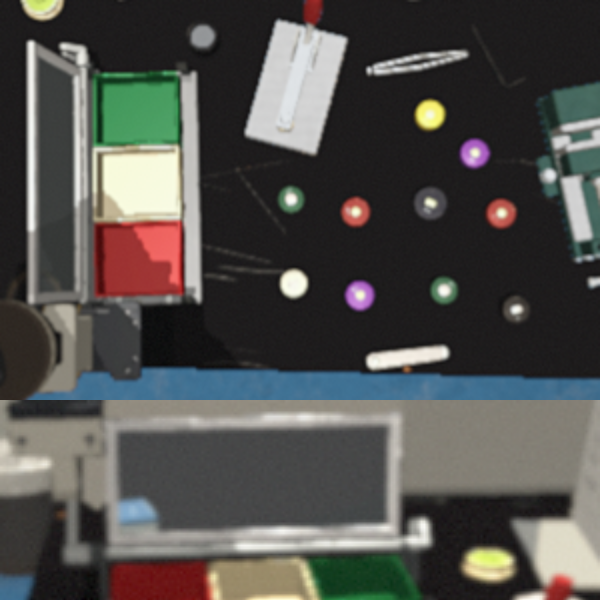

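The cover is standing up at crop (30-85, 45-300), so it has opened. Bins from the robot outwards are red, cream, green. Next I measure the mounts.

```bash
cat >> h.py <<'E'
def mounts(im=None):
    im=imaging.get_image('top') if im is None else im
    f=im.astype(int); r,g,b=f[...,0],f[...,1],f[...,2]
    for n,m,z in (('red',(r>90)&(r>1.7*g)&(r>1.5*b),.018),('green',(g>60)&(g>1.15*r)&(g>1.05*b),.016),('cream',(r>140)&(g>140)&(b>110)&(b<r)&(b>.7*r),.022)):
        m=cv2.morphologyEx(m.astype(np.uint8),cv2.MORPH_CLOSE,np.ones((5,5)))
        cs,_=cv2.findContours(m,0,2)
        for c in cs:
            (u,v),rad=cv2.minEnclosingCircle(c); a=cv2.contourArea(c)
            p=onz('top',(u,v),z)
            if 5<rad<11 and a>60 and .35<p[0]<.75 and -.3<p[1]<.36: print(n,'px',round(u,1),round(v,1),'r',round(rad,1),'xy',p[:2].round(4))
E
python3 - <<'E'
from h import *
mounts()
for k,a,b in [('r1',(357.3,205.6),(321,254)),('r2',(430.2,206.3),(326,310)),('vise knob',(454,187),(283,349))]: print(k,two(a,b))
print(arm.observe()['joints'].round(2)); c=ray('top',(320,200)); print(c[0])
go((.40,.22,.25),(.456,.04,.25),yaw=.058+np.pi/2); go(yaw=.058-np.pi/2)
E
```

```text
red px 430.2 206.2 r 7.5 xy [ 0.5445 -0.2092]
red px 357.4 205.4 r 7.5 xy [ 0.5421 -0.0352]
green px 401.7 244.7 r 6.9 xy [ 0.4511 -0.1419]
green px 325.1 199.3 r 6.8 xy [0.5551 0.0428]
cream px 212.1 260.7 r 9.2 xy [0.4029 0.3058]
cream px 326.5 241.3 r 6.9 xy [0.4548 0.0372]
r1 (array([ 0.54188275, -0.03501295,  0.01635571]), np.float64(0.0001175986169079708))
r2 (array([ 0.54438407, -0.21007528,  0.01493133]), np.float64(0.00017645147043629254))
vise knob (array([ 0.53393494, -0.27702658,  0.00995062]), np.float64(0.11930482259896276))
[-0.91  0.35  0.24  2.07 -0.12  0.73  1.03]
[0.46232671 0.04135529 0.9488751 ]
now [0.3944 0.2746 0.1258] jaw 0.054 w 0.005 F [ 0.2 -0.2  0.3] t 6.28
  -> (0.4, 0.22, 0.25) [ -0.27  -5.48 -12.42]
  -> (0.456, 0.04, 0.25) [ -4.9  -23.75 -12.42]
  turn [-0.    -0.    -1.575]
now [0.3944 0.2746 0.1258] jaw 0.054 w 0.005 F [ 0.2 -0.2  0.3] t 6.28
  turn [-0.     0.     1.566]
```

>>> jog_arm([
  {"fingers":1,"xyz":[0,-2,-6],"angular":[0,0,0]},
  {"fingers":1,"xyz":[0,-5,-12],"angular":[0,0,0]},
  {"fingers":-0.25,"xyz":[-4.9,-23.8,-12.4],"angular":[0,0,1.51]},
  {"fingers":-0.25,"xyz":[-4.9,-23.8,-12.4],"angular":[0,0,1.51]},
  {"fingers":-0.25,"xyz":[-4.9,-23.8,-12.4],"angular":[0,0,1.51]},
  {"fingers":-0.25,"xyz":[-4.9,-23.8,-12.4],"angular":[0,0,1.51]},
  {"fingers":-0.25,"xyz":[-4.9,-23.8,-12.4],"angular":[0,0,1.51]},
  {"fingers":-0.25,"xyz":[-4.9,-23.8,-12.4],"angular":[0,0,1.51]},
  {"fingers":-0.25,"xyz":[-4.9,-23.8,-12.4],"angular":[0,0,1.51]},
  {"fingers":-0.25,"xyz":[-4.9,-23.8,-12.4],"angular":[0,0,1.51]},
  {"fingers":-0.25,"xyz":[-4.9,-23.8,-12.4],"angular":[0,0,1.51]},
  {"fingers":-0.25,"xyz":[-4.9,-23.8,-12.4],"angular":[0,0,1.51]},
])

```text
clock: 7.78
position: [0.456, 0.0398, 0.2497]
ee_rot: [-2.085, -2.349, -0.0]
force: [0.1, 0.5, -1.6]
width: 0.621
```

```bash
python3 - <<'E'
from h import *
go((.4548,.0372,.06),(.4548,.0372,.019)); go(yaw=-np.pi/2)
E
```

```text
now [0.456  0.0398 0.2497] jaw -1.452 w 0.621 F [ 0.1  0.5 -1.6] t 7.78
  -> (0.4548, 0.0372, 0.06) [-0.25 -0.15 18.97]
  -> (0.4548, 0.0372, 0.019) [-0.25 -0.15 23.07]
now [0.456  0.0398 0.2497] jaw -1.452 w 0.621 F [ 0.1  0.5 -1.6] t 7.78
  turn [-0.    -0.     0.119]
```

>>> jog_arm([
  {"fingers":-0.25,"xyz":[-0.2,-0.2,6],"angular":[0,0,0.06]},
  {"fingers":-0.25,"xyz":[-0.2,-0.2,12],"angular":[0,0,0.06]},
  {"fingers":-0.25,"xyz":[-0.2,-0.2,18],"angular":[0,0,0.06]},
  {"fingers":-0.25,"xyz":[-0.2,-0.2,22],"angular":[0,0,0.06]},
  {"fingers":-0.25,"xyz":[-0.2,-0.2,23],"angular":[0,0,0.06]},
  {"fingers":-0.25,"xyz":[-0.2,-0.2,23],"angular":[0,0,0.06]},
  {"fingers":1,"xyz":[-0.2,-0.2,23],"angular":[0,0,0.06]},
  {"fingers":1,"xyz":[-0.2,-0.2,23],"angular":[0,0,0.06]},
  {"fingers":1,"xyz":[-0.2,-0.2,23],"angular":[0,0,0.06]},
  {"fingers":1,"xyz":[-0.2,-0.2,23],"angular":[0,0,0.06]},
  {"fingers":1,"xyz":[-0.2,-0.2,20],"angular":[0,0,0.06]},
  {"fingers":1,"xyz":[-0.2,-0.2,14],"angular":[0,0,0.06]},
], grip_force=30)

```text
clock: 9.28
position: [0.4529, 0.0374, 0.1096]
ee_rot: [-2.158, -2.28, 0.006]
force: [1.3, 1.0, -0.1]
width: 0.32
```

```bash
python3 - <<'E'
from h import *
go((.4548,.0372,.15),(.565,.217,.15),(.565,.217,.069))
E
```

```text
now [0.4529 0.0374 0.1096] jaw -1.516 w 0.32 F [ 1.3  1.  -0.1] t 9.28
  -> (0.4548, 0.0372, 0.15) [-0.04  0.17 -4.04]
  -> (0.565, 0.217, 0.15) [17.31 12.16 -4.11]
  -> (0.565, 0.217, 0.069) [17.32 12.19  3.99]
```

>>> jog_arm([
  {"fingers":1,"xyz":[3,2,-4],"angular":[0,0,0]},
  {"fingers":1,"xyz":[8,5.5,-4],"angular":[0,0,0]},
  {"fingers":1,"xyz":[13,9,-4],"angular":[0,0,0]},
  {"fingers":1,"xyz":[17.3,12.1,-4],"angular":[0,0,0]},
  {"fingers":1,"xyz":[17.3,12.1,0],"angular":[0,0,0]},
  {"fingers":1,"xyz":[17.3,12.1,4],"angular":[0,0,0]},
  {"fingers":1,"xyz":[17.3,12.1,4],"angular":[0,0,0]},
  {"fingers":1,"xyz":[17.3,12.1,4],"angular":[0,0,0]},
  {"fingers":0.0,"xyz":[17.3,12.1,4],"angular":[0,0,0]},
  {"fingers":0.0,"xyz":[17.3,12.1,4],"angular":[0,0,0]},
  {"fingers":-0.25,"xyz":[17.3,12.1,-2],"angular":[0,0,0]},
  {"fingers":-0.25,"xyz":[17.3,12.1,-6],"angular":[0,0,0]},
])

```text
clock: 10.78
position: [0.5663, 0.217, 0.1725]
ee_rot: [2.159, 2.281, 0.003]
force: [1.3, 1.6, -1.0]
width: 0.617
```

```bash
python3 - <<'E'
from h import *
mounts()
go((.4511,-.1419,.16),(.4511,-.1419,.019)); print(arm.observe()['joints'].round(2))
cv2.imwrite('pics/e1.png',cv2.resize(imaging.get_image('top')[100:300,160:460],(750,500))[:,:,::-1])
E
```

```text
red px 430.2 206.2 r 7.5 xy [ 0.5445 -0.2092]
red px 357.4 205.4 r 7.5 xy [ 0.5421 -0.0352]
green px 401.6 244.7 r 7.0 xy [ 0.4512 -0.1416]
green px 325.1 199.3 r 6.8 xy [0.5551 0.0428]
now [0.5687 0.2174 0.1774] jaw -1.517 w 0.621 F [1.7 1.5 3.1] t 10.82
  -> (0.4511, -0.1419, 0.16) [-35.25 -13.7    1.51]
  -> (0.4511, -0.1419, 0.019) [-35.3  -13.81  15.61]
[-0.86  0.51  0.61  1.74 -0.34  0.99 -0.08]
```

View pics/e1.png

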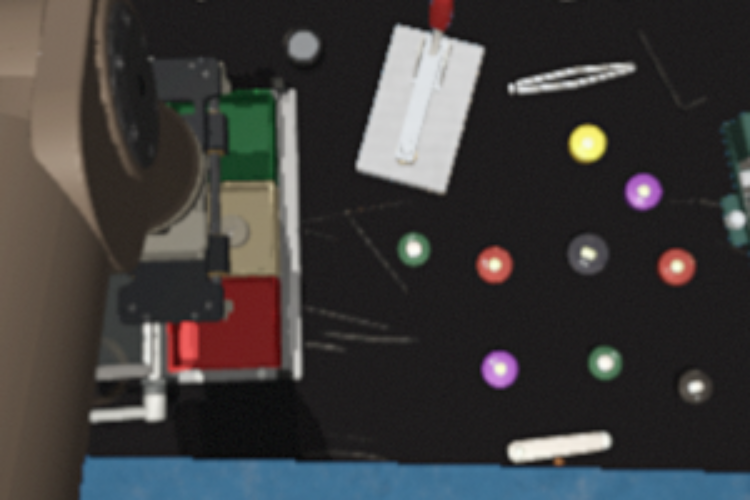

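The cream mount is in the cream bin at crop (235,230). Next is green at top-view (402,245).

>>> jog_arm([
  {"fingers":-0.25,"xyz":[-6,-2,1],"angular":[0,0,0]},
  {"fingers":-0.25,"xyz":[-12,-4.5,1],"angular":[0,0,0]},
  {"fingers":-0.25,"xyz":[-18,-7,1],"angular":[0,0,0]},
  {"fingers":-0.25,"xyz":[-24,-9.3,1],"angular":[0,0,0]},
  {"fingers":-0.25,"xyz":[-30,-11.5,1],"angular":[0,0,0]},
  {"fingers":-0.25,"xyz":[-35.3,-13.8,3],"angular":[0,0,0]},
  {"fingers":-0.25,"xyz":[-35.3,-13.8,7],"angular":[0,0,0]},
  {"fingers":-0.25,"xyz":[-35.3,-13.8,9],"angular":[0,0,0]},
  {"fingers":-0.25,"xyz":[-35.3,-13.8,9],"angular":[0,0,0]},
])

```text
clock: 12.0
position: [0.4461, -0.143, 0.0788]
ee_rot: [-2.159, -2.279, 0.002]
force: [-0.6, -0.1, 0.4]
width: 0.624
```

```bash
python3 - <<'E'
from h import *
go((.4511,-.1417,.019))
E
```

```text
now [ 0.4461 -0.143   0.0788] jaw -1.517 w 0.624 F [-0.6 -0.1  0.4] t 12.0
  -> (0.4511, -0.1417, 0.019) [0.1  0.53 5.97]
```

>>> jog_arm([
  {"fingers":-0.25,"xyz":[0.1,0.5,3],"angular":[0,0,0]},
  {"fingers":-0.25,"xyz":[0.1,0.5,6],"angular":[0,0,0]},
  {"fingers":-0.25,"xyz":[0.1,0.5,6],"angular":[0,0,0]},
  {"fingers":1,"xyz":[0.1,0.5,6],"angular":[0,0,0]},
  {"fingers":1,"xyz":[0.1,0.5,6],"angular":[0,0,0]},
  {"fingers":1,"xyz":[0.1,0.5,6],"angular":[0,0,0]},
  {"fingers":1,"xyz":[0.1,0.5,6],"angular":[0,0,0]},
  {"fingers":1,"xyz":[0.1,0.5,2],"angular":[0,0,0]},
  {"fingers":1,"xyz":[0.1,0.5,-4],"angular":[0,0,0]},
  {"fingers":1,"xyz":[0.1,0.5,-7],"angular":[0,0,0]},
  {"fingers":1,"xyz":[0.1,0.5,-7],"angular":[0,0,0]},
])

```text
clock: 13.38
position: [0.4535, -0.1419, 0.1518]
ee_rot: [2.157, 2.28, 0.005]
force: [0.2, -0.4, -0.6]
width: 0.316
```

```bash
python3 - <<'E'
from h import *
go((.653,.232,.15),(.653,.232,.069))
E
```

```text
now [ 0.4535 -0.1419  0.1518] jaw -1.516 w 0.316 F [ 0.2 -0.4 -0.6] t 13.38
  -> (0.653, 0.232, 0.15) [36.23 21.98  0.27]
  -> (0.653, 0.232, 0.069) [36.24 21.94  8.37]
```

>>> jog_arm([
  {"fingers":1,"xyz":[5,3,0],"angular":[0,0,0]},
  {"fingers":1,"xyz":[10.3,6.2,0],"angular":[0,0,0]},
  {"fingers":1,"xyz":[15.5,9.4,0],"angular":[0,0,0]},
  {"fingers":1,"xyz":[20.7,12.5,0],"angular":[0,0,0]},
  {"fingers":1,"xyz":[26,15.7,0],"angular":[0,0,0]},
  {"fingers":1,"xyz":[31,18.8,0],"angular":[0,0,0]},
  {"fingers":1,"xyz":[36.2,22,0],"angular":[0,0,0]},
  {"fingers":1,"xyz":[36.2,22,3],"angular":[0,0,0]},
  {"fingers":1,"xyz":[36.2,22,8],"angular":[0,0,0]},
  {"fingers":1,"xyz":[36.2,22,8.2],"angular":[0,0,0]},
  {"fingers":1,"xyz":[36.2,22,8.2],"angular":[0,0,0]},
])

```text
clock: 14.75
position: [0.6523, 0.2314, 0.0682]
ee_rot: [2.16, 2.281, -0.0]
force: [0.3, -0.8, 0.4]
width: 0.315
```

```bash
python3 - <<'E'
from h import *
go((.653,.232,.069),(.653,.232,.16),(.544,-.205,.16)); print(arm.observe()['joints'].round(2))
mounts()
E
```

```text
now [0.6523 0.2314 0.0682] jaw -1.516 w 0.315 F [ 0.3 -0.8  0.4] t 14.75
  -> (0.653, 0.232, 0.069) [ 0.06  0.07 -0.08]
  -> (0.653, 0.232, 0.16) [ 0.06  0.07 -9.18]
  -> (0.544, -0.205, 0.16) [-42.99 -13.18  -9.17]
[-0.75  0.77  0.56  1.59 -0.48  0.92  0.03]
red px 430.2 206.2 r 7.5 xy [ 0.5445 -0.2092]
red px 357.4 205.4 r 7.5 xy [ 0.5421 -0.0352]
green px 325.1 199.3 r 6.8 xy [0.5551 0.0428]
```

>>> jog_arm([
  {"fingers":0,"xyz":[0,0,0],"angular":[0,0,0]},
  {"fingers":0,"xyz":[0,0,0],"angular":[0,0,0]},
  {"fingers":-0.25,"xyz":[0,0,-5],"angular":[0,0,0]},
  {"fingers":-0.25,"xyz":[0,0,-9],"angular":[0,0,0]},
  {"fingers":-0.25,"xyz":[-6,-1.8,-9],"angular":[0,0,0]},
  {"fingers":-0.25,"xyz":[-12,-3.7,-9],"angular":[0,0,0]},
  {"fingers":-0.25,"xyz":[-18,-5.5,-9],"angular":[0,0,0]},
  {"fingers":-0.25,"xyz":[-24,-7.4,-9],"angular":[0,0,0]},
  {"fingers":-0.25,"xyz":[-30,-9.2,-9],"angular":[0,0,0]},
  {"fingers":-0.25,"xyz":[-36,-11,-9],"angular":[0,0,0]},
  {"fingers":-0.25,"xyz":[-42,-12.9,-9],"angular":[0,0,0]},
  {"fingers":-0.25,"xyz":[-43,-13.2,-8],"angular":[0,0,0]},
])

```text
clock: 16.3
position: [0.5424, -0.2107, 0.1495]
ee_rot: [2.165, 2.271, -0.0]
force: [-0.4, 0.7, -0.0]
width: 0.622
```

```bash
python3 - <<'E'
from h import *
go((.5445,-.2055,.07),(.5445,-.2055,.019)); print(arm.observe()['joints'].round(2))
t=imaging.get_image('top'); cv2.imwrite('pics/f1.png',np.vstack([cv2.resize(t[110:280,190:490],(600,340)),cv2.resize(imaging.get_image('side')[160:400,150:550],(450,270),interpolation=3)[:,:] if 0 else cv2.resize(imaging.get_image('side')[230:400,250:450],(600,255))])[:,:,::-1])
E
```

```text
now [ 0.5424 -0.2107  0.1495] jaw -1.523 w 0.622 F [-0.4  0.7 -0. ] t 16.3
  -> (0.5445, -0.2055, 0.07) [0.53 0.21 7.95]
  -> (0.5445, -0.2055, 0.019) [ 0.55  0.2  13.05]
[-0.17  0.51  0.64  1.83 -0.38  0.91  0.69]
```

View pics/f1.png

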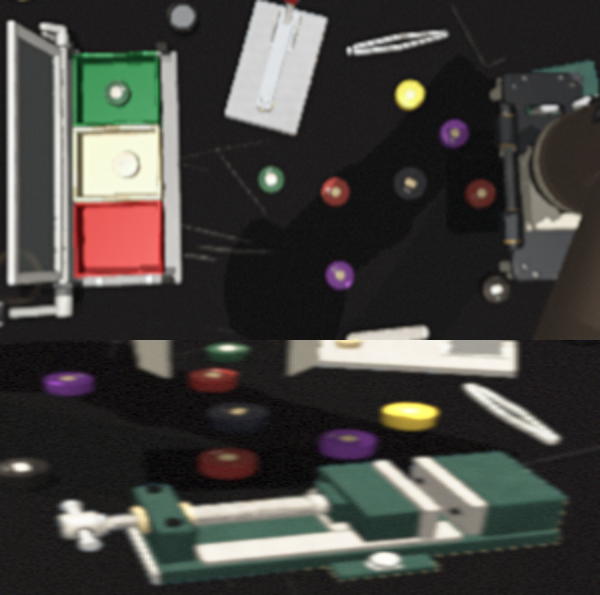

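The green (118,92) and cream (125,165) mounts are in their bins. Red is under the gripper with the vise just beyond, so I stay slightly on the left of centre.

>>> jog_arm([
  {"fingers":-0.25,"xyz":[0.5,0.2,5],"angular":[0,0,0]},
  {"fingers":-0.25,"xyz":[0.5,0.2,9],"angular":[0,0,0]},
  {"fingers":-0.25,"xyz":[0.5,0.2,12],"angular":[0,0,0]},
  {"fingers":-0.25,"xyz":[0.5,0.2,13],"angular":[0,0,0]},
  {"fingers":-0.25,"xyz":[0.5,0.2,13],"angular":[0,0,0]},
  {"fingers":1,"xyz":[0.5,0.2,13],"angular":[0,0,0]},
  {"fingers":1,"xyz":[0.5,0.2,13],"angular":[0,0,0]},
  {"fingers":1,"xyz":[0.5,0.2,13],"angular":[0,0,0]},
  {"fingers":1,"xyz":[0.5,0.2,13],"angular":[0,0,0]},
  {"fingers":1,"xyz":[0.5,0.2,9],"angular":[0,0,0]},
  {"fingers":1,"xyz":[0.5,0.2,3],"angular":[0,0,0]},
  {"fingers":1,"xyz":[0.5,0.2,0],"angular":[0,0,0]},
])

```text
clock: 17.9
position: [0.5463, -0.2005, 0.1505]
ee_rot: [2.158, 2.279, 0.002]
force: [1.3, 0.2, -1.7]
width: 0.335
```

```bash
python3 - <<'E'
from h import *
go((.477,.225,.15),(.477,.225,.069))
E
```

```text
now [ 0.5463 -0.2005  0.1505] jaw -1.516 w 0.335 F [ 1.3  0.2 -1.7] t 17.9
  -> (0.477, 0.225, 0.15) [ 4.286e+01 -4.610e+00 -1.000e-02]
  -> (0.477, 0.225, 0.069) [42.87 -4.63  8.09]
```

>>> jog_arm([
  {"fingers":1,"xyz":[6,-0.7,0],"angular":[0,0,0]},
  {"fingers":1,"xyz":[12,-1.3,0],"angular":[0,0,0]},
  {"fingers":1,"xyz":[18,-2,0],"angular":[0,0,0]},
  {"fingers":1,"xyz":[24,-2.6,0],"angular":[0,0,0]},
  {"fingers":1,"xyz":[30,-3.3,0],"angular":[0,0,0]},
  {"fingers":1,"xyz":[36,-3.9,0],"angular":[0,0,0]},
  {"fingers":1,"xyz":[42.8,-4.6,0],"angular":[0,0,0]},
  {"fingers":1,"xyz":[42.8,-4.6,0],"angular":[0,0,0]},
  {"fingers":1,"xyz":[42.8,-4.6,4],"angular":[0,0,0]},
  {"fingers":1,"xyz":[42.8,-4.6,8],"angular":[0,0,0]},
  {"fingers":1,"xyz":[42.8,-4.6,8],"angular":[0,0,0]},
])

```text
clock: 19.27
position: [0.4745, 0.2232, 0.0659]
ee_rot: [-2.161, -2.279, 0.008]
force: [0.5, -1.5, -0.7]
width: 0.335
```

```bash
python3 - <<'E'
from h import *
mounts()
go((.477,.225,.069),(.477,.225,.16),(.5551,.0428,.16),yaw=.058)
E
```

```text
red px 357.4 205.4 r 7.5 xy [ 0.5421 -0.0352]
green px 325.1 199.3 r 6.8 xy [0.5551 0.0428]
now [0.4758 0.2237 0.0675] jaw -1.518 w 0.337 F [-0.3 -0.1  0.4] t 19.32
  -> (0.477, 0.225, 0.069) [ 0.13  0.13 -0.15]
  -> (0.477, 0.225, 0.16) [ 0.11  0.11 -9.25]
  -> (0.5551, 0.0428, 0.16) [-18.5    6.94  -9.23]
  turn [-0.003 -0.    -1.576]
```

>>> jog_arm([
  {"fingers":0,"xyz":[0,0,0],"angular":[0,0,0]},
  {"fingers":0,"xyz":[0,0,0],"angular":[0,0,0]},
  {"fingers":-0.25,"xyz":[0,0,-5],"angular":[0,0,0]},
  {"fingers":-0.25,"xyz":[-4,1.5,-9],"angular":[0,0,-0.1]},
  {"fingers":-0.25,"xyz":[-10,4,-9],"angular":[0,0,-0.28]},
  {"fingers":-0.25,"xyz":[-15,6,-9],"angular":[0,0,-0.46]},
  {"fingers":-0.25,"xyz":[-18.5,6.9,-9],"angular":[0,0,-0.64]},
  {"fingers":-0.25,"xyz":[-18.5,6.9,-9],"angular":[0,0,-0.82]},
  {"fingers":-0.25,"xyz":[-18.5,6.9,-9],"angular":[0,0,-1]},
  {"fingers":-0.25,"xyz":[-18.5,6.9,-9],"angular":[0,0,-1.18]},
  {"fingers":-0.25,"xyz":[-18.5,6.9,-9],"angular":[0,0,-1.36]},
  {"fingers":-0.25,"xyz":[-18.5,6.9,-9],"angular":[0,0,-1.52]},
])

```text
clock: 20.82
position: [0.5555, 0.044, 0.1588]
ee_rot: [-0.015, 3.14, 0.0]
force: [-0.4, 0.0, -0.4]
width: 0.627
```

```bash
python3 - <<'E'
from h import *
mounts()
go((.5551,.0428,.07),(.5551,.0428,.019)); print(arm.observe()['joints'].round(2))
E
```

```text
cream px 393.0 277.0 r 10.4 xy [ 0.3755 -0.1206]
now [0.5555 0.0438 0.1589] jaw 0.017 w 0.625 F [-0.4  0.4  1.2] t 20.88
  -> (0.5551, 0.0428, 0.07) [ 0.06 -0.1   8.89]
  -> (0.5551, 0.0428, 0.019) [ 0.07 -0.09 13.99]
[-0.37  0.41  0.26  1.86 -0.13  0.88  1.54]
```

>>> jog_arm([
  {"fingers":-0.25,"xyz":[0,-0.1,5],"angular":[0,0,0]},
  {"fingers":-0.25,"xyz":[0,-0.1,10],"angular":[0,0,0]},
  {"fingers":-0.25,"xyz":[0,-0.1,13],"angular":[0,0,0]},
  {"fingers":-0.25,"xyz":[0,-0.1,14],"angular":[0,0,0]},
  {"fingers":-0.25,"xyz":[0,-0.1,14],"angular":[0,0,0]},
  {"fingers":1,"xyz":[0,-0.1,14],"angular":[0,0,0]},
  {"fingers":1,"xyz":[0,-0.1,14],"angular":[0,0,0]},
  {"fingers":1,"xyz":[0,-0.1,14],"angular":[0,0,0]},
  {"fingers":1,"xyz":[0,-0.1,14],"angular":[0,0,0]},
  {"fingers":1,"xyz":[0,-0.1,10],"angular":[0,0,0]},
  {"fingers":1,"xyz":[0,-0.1,4],"angular":[0,0,0]},
  {"fingers":1,"xyz":[0,-0.1,0],"angular":[0,0,0]},
])

```text
clock: 22.38
position: [0.5556, 0.0431, 0.1602]
ee_rot: [-0.006, 3.14, 0.0]
force: [1.0, 1.0, -1.2]
width: 0.318
```

```bash
python3 - <<'E'
from h import *
go((.654,.2,.16),(.654,.2,.069),yaw=.058-np.pi/2)
E
```

```text
now [0.5556 0.0431 0.1602] jaw 0.004 w 0.318 F [ 1.   1.  -1.2] t 22.38
  -> (0.654, 0.2, 0.16) [-9.9  15.65  0.04]
  -> (0.654, 0.2, 0.069) [-9.88 15.65  9.14]
  turn [2.000e-03 1.000e-03 1.517e+00]
```

>>> jog_arm([
  {"fingers":1,"xyz":[-3,5,0],"angular":[0,0,0.18]},
  {"fingers":1,"xyz":[-6,10,0],"angular":[0,0,0.36]},
  {"fingers":1,"xyz":[-9.8,15.5,0],"angular":[0,0,0.54]},
  {"fingers":1,"xyz":[-9.8,15.5,0],"angular":[0,0,0.72]},
  {"fingers":1,"xyz":[-9.8,15.5,0],"angular":[0,0,0.9]},
  {"fingers":1,"xyz":[-9.8,15.5,0],"angular":[0,0,1.08]},
  {"fingers":1,"xyz":[-9.8,15.5,0],"angular":[0,0,1.26]},
  {"fingers":1,"xyz":[-9.8,15.5,0],"angular":[0,0,1.44]},
  {"fingers":1,"xyz":[-9.8,15.5,2],"angular":[0,0,1.52]},
  {"fingers":1,"xyz":[-9.8,15.5,6],"angular":[0,0,1.52]},
  {"fingers":1,"xyz":[-9.8,15.5,9],"angular":[0,0,1.52]},
  {"fingers":1,"xyz":[-9.8,15.5,9],"angular":[0,0,1.52]},
])

```text
clock: 23.88
position: [0.6505, 0.1983, 0.0653]
ee_rot: [-2.158, -2.28, 0.007]
force: [0.6, 0.8, -0.1]
width: 0.313
```

```bash
python3 - <<'E'
from h import *
mounts()
go((.654,.199,.069),(.542,-.035,.16),yaw=0)
E
```

```text
red px 357.4 205.4 r 7.5 xy [ 0.5421 -0.0352]
now [0.6519 0.1984 0.0672] jaw -1.516 w 0.313 F [-0.  -0.2  0.2] t 23.93
  -> (0.654, 0.199, 0.069) [ 0.05  0.21 -0.18]
  -> (0.542, -0.035, 0.16) [-22.71 -12.27  -9.24]
  turn [-2.000e-03 -1.000e-03 -1.516e+00]
```

>>> jog_arm([
  {"fingers":0,"xyz":[0,0,0],"angular":[0,0,0]},
  {"fingers":0,"xyz":[0,0,0],"angular":[0,0,0]},
  {"fingers":-0.25,"xyz":[0,0,-5],"angular":[0,0,0]},
  {"fingers":-0.25,"xyz":[-4,-2.2,-9],"angular":[0,0,-0.1]},
  {"fingers":-0.25,"xyz":[-9,-5,-9],"angular":[0,0,-0.28]},
  {"fingers":-0.25,"xyz":[-14,-7.6,-9],"angular":[0,0,-0.46]},
  {"fingers":-0.25,"xyz":[-19,-10.2,-9],"angular":[0,0,-0.64]},
  {"fingers":-0.25,"xyz":[-22.7,-12.2,-9],"angular":[0,0,-0.82]},
  {"fingers":-0.25,"xyz":[-22.7,-12.2,-9],"angular":[0,0,-1]},
  {"fingers":-0.25,"xyz":[-22.7,-12.2,-9],"angular":[0,0,-1.18]},
  {"fingers":-0.25,"xyz":[-22.7,-12.2,-9],"angular":[0,0,-1.36]},
  {"fingers":-0.25,"xyz":[-22.7,-12.2,-9],"angular":[0,0,-1.52]},
])

```text
clock: 25.42
position: [0.5436, -0.0351, 0.1588]
ee_rot: [-0.014, 3.14, 0.0]
force: [-0.1, 0.3, -0.8]
width: 0.622
```

```bash
python3 - <<'E'
from h import *
mounts()
go((.5421,-.0352,.07),(.5421,-.0352,.019))
cv2.imwrite('pics/g1.png',np.vstack([cv2.resize(imaging.get_image('top')[110:280,190:490],(600,340)),cv2.resize(imaging.get_image('side')[160:330,200:400],(600,255))])[:,:,::-1])
E
```

```text
cream px 443.5 201.0 r 9.7 xy [ 0.5573 -0.2398]
now [ 0.5436 -0.0352  0.1588] jaw 0.016 w 0.623 F [ 0.9 -0.3 -0.3] t 25.48
  -> (0.5421, -0.0352, 0.07) [0.17 0.01 8.88]
  -> (0.5421, -0.0352, 0.019) [1.800e-01 1.000e-02 1.398e+01]
```

View pics/g1.png

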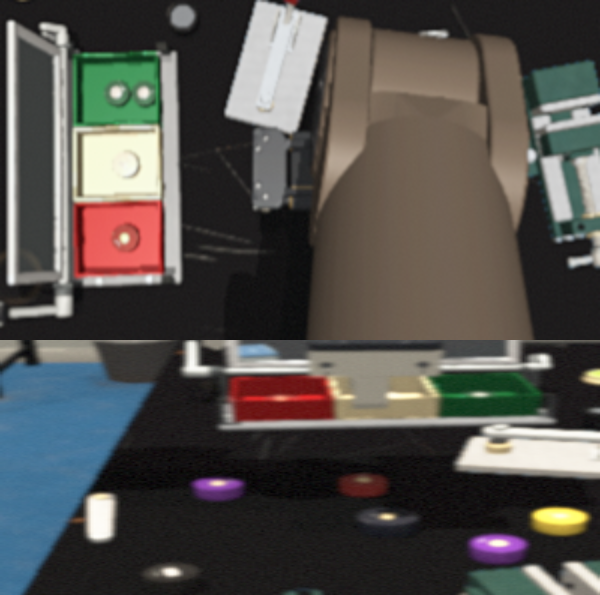

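Two green (118/145, 92), one cream (125,165) and one red (125,238) are binned. The last red is still in place under the gripper.

>>> jog_arm([
  {"fingers":-0.25,"xyz":[0.1,0,5],"angular":[0,0,0]},
  {"fingers":-0.25,"xyz":[0.1,0,10],"angular":[0,0,0]},
  {"fingers":-0.25,"xyz":[0.1,0,13],"angular":[0,0,0]},
  {"fingers":-0.25,"xyz":[0.1,0,14],"angular":[0,0,0]},
  {"fingers":-0.25,"xyz":[0.1,0,14],"angular":[0,0,0]},
  {"fingers":1,"xyz":[0.1,0,14],"angular":[0,0,0]},
  {"fingers":1,"xyz":[0.1,0,14],"angular":[0,0,0]},
  {"fingers":1,"xyz":[0.1,0,14],"angular":[0,0,0]},
  {"fingers":1,"xyz":[0.1,0,14],"angular":[0,0,0]},
  {"fingers":1,"xyz":[0.1,0,10],"angular":[0,0,0]},
  {"fingers":1,"xyz":[0.1,0,4],"angular":[0,0,0]},
  {"fingers":1,"xyz":[0.1,0,0],"angular":[0,0,0]},
])

```text
clock: 27.08
position: [0.5425, -0.0349, 0.1601]
ee_rot: [-0.006, 3.14, 0.0]
force: [0.6, -0.6, -1.2]
width: 0.339
```

```bash
python3 - <<'E'
from h import *
print('red in bin',onz('top',(252.5,229),.029).round(3))
go((.477,.190,.16),(.477,.190,.069),yaw=.058-np.pi/2)
E
```

```text
red in bin [0.479 0.213 0.029]
now [ 0.5425 -0.0349  0.1601] jaw 0.004 w 0.339 F [ 0.6 -0.6 -1.2] t 27.07
  -> (0.477, 0.19, 0.16) [ 6.47 22.52 -0.  ]
  -> (0.477, 0.19, 0.069) [ 6.48 22.52  9.1 ]
  turn [1.000e-03 1.000e-03 1.517e+00]
```

>>> jog_arm([
  {"fingers":1,"xyz":[1.5,5,0],"angular":[0,0,0.18]},
  {"fingers":1,"xyz":[3,10,0],"angular":[0,0,0.36]},
  {"fingers":1,"xyz":[5,15,0],"angular":[0,0,0.54]},
  {"fingers":1,"xyz":[7.8,20,0],"angular":[0,0,0.72]},
  {"fingers":1,"xyz":[7.8,22.1,0],"angular":[0,0,0.9]},
  {"fingers":1,"xyz":[7.8,22.1,0],"angular":[0,0,1.08]},
  {"fingers":1,"xyz":[7.8,22.1,0],"angular":[0,0,1.26]},
  {"fingers":1,"xyz":[7.8,22.1,0],"angular":[0,0,1.44]},
  {"fingers":1,"xyz":[7.8,22.1,2],"angular":[0,0,1.52]},
  {"fingers":1,"xyz":[7.8,22.1,6],"angular":[0,0,1.52]},
  {"fingers":1,"xyz":[7.8,22.1,9],"angular":[0,0,1.52]},
  {"fingers":1,"xyz":[7.8,22.1,9],"angular":[0,0,1.52]},
])

```text
clock: 28.58
position: [0.4617, 0.1857, 0.0662]
ee_rot: [-2.159, -2.281, 0.006]
force: [-0.5, 0.0, 0.4]
width: 0.342
```

```bash
python3 - <<'E'
from h import *
go((.463,.187,.069),(.463,.187,.2))
E
```

```text
now [0.4617 0.1857 0.0662] jaw -1.516 w 0.342 F [-0.5  0.   0.4] t 28.57
  -> (0.463, 0.187, 0.069) [ 0.12  0.13 -0.28]
  -> (0.463, 0.187, 0.2) [  0.11   0.08 -13.38]
```

>>> jog_arm([
  {"fingers":0,"xyz":[0,0,0],"angular":[0,0,0]},
  {"fingers":0,"xyz":[0,0,0],"angular":[0,0,0]},
  {"fingers":0,"xyz":[0,0,-5],"angular":[0,0,0]},
  {"fingers":1,"xyz":[-3,0,-10],"angular":[0,0,0]},
  {"fingers":1,"xyz":[-8,0,-15],"angular":[0,0,0]},
  {"fingers":1,"xyz":[-14,0,-18],"angular":[0,0,0]},
  {"fingers":1,"xyz":[-20,0,-18],"angular":[0,0,0]},
  {"fingers":1,"xyz":[-26,0,-18],"angular":[0,0,0]},
  {"fingers":1,"xyz":[-26,0,-18],"angular":[0,0,0]},
])

```text
clock: 29.7
position: [0.4771, -0.079, 0.2493]
ee_rot: [2.167, 2.271, 0.002]
force: [-0.1, 0.2, -0.1]
width: 0.002
```

```bash
python3 - <<'E'
from h import *
go()
t=imaging.get_image('top'); s=imaging.get_image('side')
cv2.imwrite('pics/h1.png',np.vstack([cv2.resize(t[110:290,100:300],(600,540)),])[:,:,::-1]); cv2.imwrite('pics/side_h.png',s[:,:,::-1])
# left cart edge estimate: nothing moves here
for z in (0,.1,.2,.3): print(z,[onz('top',u,z)[:2].round(3) for u in((130,105),(82,270))])
E
```

```text
now [ 0.4771 -0.079   0.2493] jaw -1.524 w 0.002 F [-0.1  0.2 -0.1] t 29.7
0 [array([0.782, 0.537]), array([0.373, 0.621])]
0.1 [array([0.749, 0.485]), array([0.382, 0.56 ])]
0.2 [array([0.715, 0.432]), array([0.392, 0.499])]
0.3 [array([0.681, 0.38 ]), array([0.401, 0.438])]
```

View pics/h1.png

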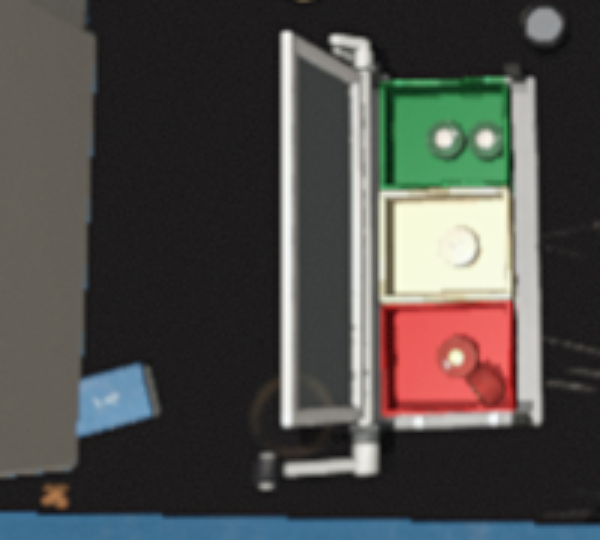

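View pics/side_h.png

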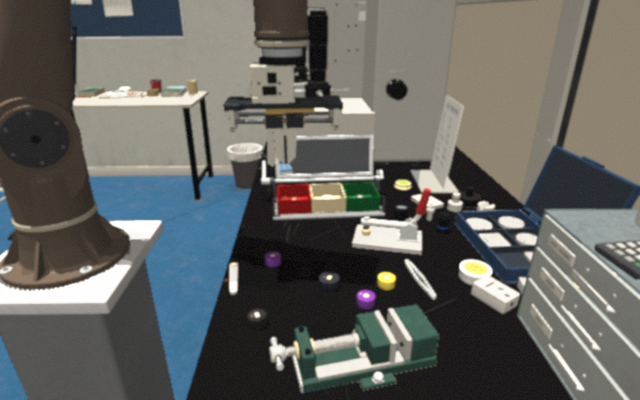

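```bash
python3 - <<'E'
from h import *
print('roller',onz('top',(188.7,266.7),.104)); print('cover corner top',onz('top',(195.3,251.7),.166),'low',onz('top',(217.5,250.5),.06)); print('rod x',onz('top',(207,265.7),.08))
for u in((262.7,238.3),(252.5,229)): print('reds',onz('top',u,.03))
for r in (160,): print(onz('side',(320,162),0))
go((.394,.30,.27),(.394,.405,.25),yaw=.058); print(arm.observe()['joints'].round(2))
E
```

```text
roller [0.39431081 0.33166766 0.104     ]
cover corner top [0.42907766 0.29906942 0.166     ] low [0.42839841 0.28394693 0.06      ]
rod x [0.39543639 0.29981692 0.08      ]
reds [0.45813648 0.18744175 0.03      ]
reds [0.47937403 0.21237567 0.03      ]
[0.56038498 0.59237356 0.        ]
now [ 0.4774 -0.0748  0.2484] jaw -1.519 w 0.004 F [-0.4  0.4  0.5] t 29.8
  -> (0.394, 0.3, 0.27) [37.87 -6.38 -2.14]
  -> (0.394, 0.405, 0.25) [48.35 -5.84 -0.14]
  turn [ 1.000e-03  1.000e-03 -1.577e+00]
[-0.61  0.23  0.8   1.95 -0.19  1.04  0.33]
```

>>> jog_arm([
  {"fingers":1,"xyz":[5,-0.8,-4],"angular":[0,0,-0.15]},
  {"fingers":1,"xyz":[10,-1.6,-4],"angular":[0,0,-0.32]},
  {"fingers":1,"xyz":[15,-2.4,-4],"angular":[0,0,-0.49]},
  {"fingers":1,"xyz":[20,-3.2,-4],"angular":[0,0,-0.66]},
  {"fingers":1,"xyz":[25,-4,-4],"angular":[0,0,-0.83]},
  {"fingers":1,"xyz":[30,-5,-4],"angular":[0,0,-1]},
  {"fingers":1,"xyz":[35,-6,-4],"angular":[0,0,-1.17]},
  {"fingers":1,"xyz":[40,-6.4,-4],"angular":[0,0,-1.34]},
  {"fingers":1,"xyz":[45,-6.4,-4],"angular":[0,0,-1.51]},
  {"fingers":1,"xyz":[48.4,-6.4,-2],"angular":[0,0,-1.577]},
  {"fingers":1,"xyz":[48.4,-6.4,0],"angular":[0,0,-1.577]},
  {"fingers":1,"xyz":[48.4,-6.4,0],"angular":[0,0,-1.577]},
])

```text
clock: 31.3
position: [0.3847, 0.4068, 0.2464]
ee_rot: [0.101, -3.138, 0.004]
force: [0.5, -0.8, -0.4]
width: 0.005
```

```bash
python3 - <<'E'
from h import *
go((.388,.395,.099),(.388,.37,.099),(.389,.345,.104),(.390,.32,.117),(.391,.30,.124),(.392,.28,.126),(.393,.262,.126),yaw=.058); print(arm.observe()['joints'].round(2))
E
```

```text
now [0.3847 0.4068 0.2464] jaw 0.064 w 0.005 F [ 0.5 -0.8 -0.4] t 31.3
  -> (0.388, 0.395, 0.099) [-0.29 -1.16 14.74]
  -> (0.388, 0.37, 0.099) [-0.13 -3.66 14.75]
  -> (0.389, 0.345, 0.104) [-0.07 -6.16 14.26]
  -> (0.39, 0.32, 0.117) [-0.   -8.66 12.96]
  -> (0.391, 0.3, 0.124) [  0.03 -10.67  12.27]
  -> (0.392, 0.28, 0.126) [  0.05 -12.67  12.07]
  -> (0.393, 0.262, 0.126) [  0.07 -14.47  12.08]
  turn [-0.002 -0.002  0.006]
[-1.14  0.33  0.31  1.75 -0.11  1.08  0.84]
```

>>> jog_arm([
  {"fingers":1,"xyz":[-0.2,-0.8,5],"angular":[0,0,0]},
  {"fingers":1,"xyz":[-0.2,-0.8,10],"angular":[0,0,0]},
  {"fingers":1,"xyz":[-0.2,-0.8,14],"angular":[0,0,0]},
  {"fingers":1,"xyz":[-0.2,-0.8,14.7],"angular":[0,0,0]},
  {"fingers":1,"xyz":[-0.2,-0.8,14.7],"angular":[0,0,0]},
  {"fingers":1,"xyz":[-0.2,-2.5,14.7],"angular":[0,0,0]},
  {"fingers":1,"xyz":[-0.1,-4,14.7],"angular":[0,0,0]},
  {"fingers":1,"xyz":[-0.1,-5,14.6],"angular":[0,0,0]},
  {"fingers":1,"xyz":[-0.1,-6,14.3],"angular":[0,0,0]},
  {"fingers":1,"xyz":[-0.1,-6,14.3],"angular":[0,0,0]},
])

```text
clock: 32.55
position: [0.3917, 0.3457, 0.1052]
ee_rot: [-0.094, 3.14, 0.001]
force: [-0.4, 3.3, 0.1]
width: 0.007
```

>>> jog_arm([
  {"fingers":1,"xyz":[0.1,-1,-0.5],"angular":[0,0,0]},
  {"fingers":1,"xyz":[0.2,-2,-1],"angular":[0,0,0]},
  {"fingers":1,"xyz":[0.2,-3,-1.4],"angular":[0,0,0]},
  {"fingers":1,"xyz":[0.2,-4,-1.8],"angular":[0,0,0]},
  {"fingers":1,"xyz":[0.2,-5,-2.1],"angular":[0,0,0]},
  {"fingers":1,"xyz":[0.2,-6,-2.2],"angular":[0,0,0]},
  {"fingers":1,"xyz":[0.2,-7,-2.2],"angular":[0,0,0]},
  {"fingers":1,"xyz":[0.2,-8,-2.2],"angular":[0,0,0]},
  {"fingers":1,"xyz":[0.2,-8.3,-2.2],"angular":[0,0,0]},
  {"fingers":1,"xyz":[0.2,-8.3,-2.2],"angular":[0,0,0]},
  {"fingers":1,"xyz":[0.2,-8.3,-2.2],"angular":[0,0,0]},
])

```text
clock: 33.92
position: [0.3948, 0.2637, 0.1267]
ee_rot: [-0.097, 3.14, 0.0]
force: [-0.9, -0.1, -0.1]
width: 0.006
```

```bash
python3 - <<'E'
from h import *
go((.39,.27,.25),(.44,.0,.28))
E
```

```text
now [0.3948 0.2637 0.1267] jaw 0.062 w 0.006 F [-0.9 -0.1 -0.1] t 33.92
  -> (0.39, 0.27, 0.25) [  0.44   0.66 -12.33]
  -> (0.44, 0.0, 0.28) [ -2.89 -26.59 -15.33]
```

>>> jog_arm([
  {"fingers":1,"xyz":[0,0.5,-5],"angular":[0,0,0]},
  {"fingers":1,"xyz":[0,0.5,-11],"angular":[0,0,0]},
  {"fingers":1,"xyz":[0,0,-15],"angular":[0,0,0]},
  {"fingers":1,"xyz":[-1,-6,-15],"angular":[0,0,0]},
  {"fingers":1,"xyz":[-2,-12,-15],"angular":[0,0,0]},
  {"fingers":1,"xyz":[-3,-18,-15],"angular":[0,0,0]},
  {"fingers":1,"xyz":[-4,-24,-15],"angular":[0,0,0]},
  {"fingers":1,"xyz":[-5,-30,-15],"angular":[0,0,0]},
  {"fingers":1,"xyz":[-6,-36,-15],"angular":[0,0,0]},
  {"fingers":1,"xyz":[-6,-36,-15],"angular":[0,0,0]},
  {"fingers":1,"xyz":[-6,-36,-15],"angular":[0,0,0]},
])

```text
clock: 35.3
position: [0.4767, -0.0919, 0.2765]
ee_rot: [0.096, -3.14, -0.001]
force: [-0.5, 1.1, -0.4]
width: 0.007
```

```bash
python3 - <<'E'
from h import *
go()
t=imaging.get_image('top'); s=imaging.get_image('side')
cv2.imwrite('pics/z1.png',np.hstack([cv2.resize(t[110:280,190:330],(420,510)),np.vstack([cv2.resize(s[150:230,250:400],(375,200)),np.zeros((310,375,3),np.uint8)])])[:,:,::-1])
E
```

```text
now [ 0.4767 -0.0919  0.2765] jaw 0.061 w 0.007 F [-0.5  1.1 -0.4] t 35.3
```

View pics/z1.png

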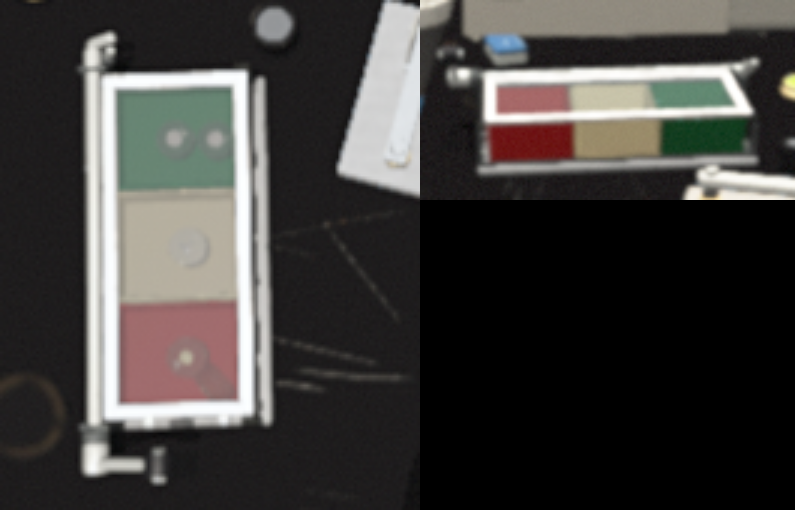

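```bash
python3 - <<'E'
from h import *
a=cv2.imread('pics/top0.png')[:,:,::-1]; b=imaging.get_image('top'); sa=cv2.imread('pics/side0.png')[:,:,::-1]; sb=imaging.get_image('side')
for A,B,r in((a,b,(slice(125,275),slice(215,282))),(sa,sb,(slice(165,215),slice(255,390)))):
    print(cv2.phaseCorrelate(A[r].mean(2),B[r].mean(2)), np.abs(A[r].astype(int)-B[r]).mean())
print([ (A[185:190,224:280].mean((0,2))).astype(int).tolist() for A in(a,b)])
for c in ((395,202),(438,255)): print(blob('top',b,c,thr=45)[0] if blob('top',b,c,thr=45) else None)
from cell import job
job.sign_off()
E
```

```text
((0.06351872751209697, 0.027307082237314262), 0.9459563621111704) 1.7007296849087894
((0.4526332570347904, 0.061569630537583464), 0.9701566567521874) 3.4886913580246914
[[206, 247, 252, 249, 227, 170, 143, 155, 169, 172, 171, 171, 171, 171, 171, 171, 171, 171, 171, 171, 171, 171, 171, 171, 171, 171, 171, 171, 171, 171, 171, 171, 171, 171, 171, 171, 171, 171, 171, 171, 171, 171, 170, 167, 195, 245, 253, 253, 248, 173, 87, 135, 189, 195, 176, 105], [207, 247, 253, 249, 227, 171, 144, 156, 169, 172, 171, 171, 171, 171, 171, 171, 171, 172, 171, 171, 172, 172, 171, 171, 171, 171, 171, 171, 171, 171, 172, 172, 170, 169, 168, 170, 172, 172, 172, 172, 172, 172, 171, 167, 196, 245, 253, 254, 249, 173, 87, 135, 189, 195, 176, 106]]
[394.58490566 200.66037736]
[437.69464544 254.33719247]
the job is handed in; nothing more can be done
```

I opened the cover with the lever and binned all five mounts that were present: two red, two green and one cream. I then pushed the lever back, the cover snapped shut, and I signed off at about 35 s on the robot's clock.

- **Last checks:** In the final top view the cover matches its starting shut position to within 0.1 px (0.5 px in the side view). All five mounts show through it in their own compartments. The navy and black mounts are within 1 px of where they started.
- **What went wrong on the way:** My first lever push skimmed over the roller, so I repeated it with the fingertips lower.
- **Least certain point:** The second red mount seems to lean against the first. It measured inside the red compartment, and the cover still closes flat over it.

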